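Tip the two fish tins flat, ring-pull up

TASK

The two flat fish tins on the chopping board were left standing on their long edges. Gently push each one over with the fingertips, without gripping, lifting or carrying it, so that it tips down where it stands and both end up lying flat on the board with the ring-pull lid on top, ready to open. Leave the salt shaker, garlic, tomato, lemon and orange as they are.

Things in the scene. Friction and masses are not known exactly. Their poses are not given: they have to be found in the camera images.
- tin_1: flat green fish tin, one of two alike, whitish lid with ring pull, green underside: 60 (x) x 104 (y) x 22 mm (z; ring pull up to 4 mm more), about 0.13 kg. Origin: centre of its underside; z points out through the ring-pull lid. At the start it stands on a long edge on the board: z level or leaning up to 6 degrees, origin 30 mm and upper edge 60 mm over the board's top. Lying lid-up: z up, origin on the board's top
- tin_2: flat green fish tin, the other of the two, whitish lid with ring pull, green underside: 60 (x) x 104 (y) x 22 mm (z; ring pull up to 4 mm more), about 0.13 kg. Origin: centre of its underside; z points out through the ring-pull lid. At the start it stands on a long edge on the board: z level or leaning up to 6 degrees, origin 30 mm and upper edge 60 mm over the board's top. Lying lid-up: z up, origin on the board's top
- chopping_board: brown wooden chopping board, fixed, 240 x 360 x 21 mm; origin at the centre of its underside on the worktop (its top is 21 mm above the worktop), x along the 240 mm side, y along the 360 mm side, z up; the tins stand on it, one on each half of its length
- salt_shaker: clear salt shaker with grey cap, loose bystander, 44 mm wide, 90 mm tall; origin at the centre of its underside; stands just behind the board
- garlic: garlic bulb, loose bystander, 54 mm wide, 53 mm tall; origin at the centre of its underside; just behind the board
- tomato: red tomato, loose bystander, 69 mm wide, 71 mm tall; origin at the centre of its underside; left of the board
- lemon: yellow lemon, loose bystander, 71 x 53 mm, 51 mm tall; origin at the centre of its underside; right of the board
- orange: orange, loose bystander, 60 mm ball; origin at the centre of its underside; right of the board, farther back
Mind the look-alikes: they are no part of the job. Leave any blue look-alike of the tin_1 alone.

How it is judged:
By the outcome, as a careful person would: the job done as asked, in the order asked, and still so for the second after the job is handed in, with the robot touching nothing.
It also fails if it takes over 38 s, if anything falls off the work surface, if the arm or the gripper's body presses on something with over 40 N, if the wrist force passes 120 N, or if a joint passes its speed limit or range.

ROBOT

A 6-joint arm with a two-finger parallel gripper is mounted at the origin on a cart in front of the work surface, level with it; the furniture and walls round the work are solid. World frame = base frame: x ahead of the robot, y to its left, z up, the work surface at z = 0. Lengths are in m, angles in rad, forces in N, time in s.
With the tool pointing down it reaches from about 0.35 to 0.875 m from the base axis. Payload 4.2 kg.
Tool frame: the origin (TCP) lies between the finger pads; the fingertips stand 25 mm ahead of it and the grasp point (between the pads) lies 6 mm ahead of it (r.tcp_to_tips is the z of the fingertips in the tool frame, in m); z points along the fingers, y is the line along which they close (so a half turn about z gives the same grasp; the last joint's range is limited). The gripper opens to 87 mm and grips with 3 to 60 N. Pads are 19 mm wide; open, the fingers measure 117 mm over their backs; the gripper's body (75 mm by 190 mm) begins 51 mm behind the grasp point.
Start: joints at [1.598, 0.385, 0.008, 0, -1.194, -0.259], TCP at [0.144, 0.608, 0.248] pointing down, gripper open.
Joint ranges: [-3.14, 3.14], [-1.21, 2.06], [-1.07, 1.41], [-3.16, 2.05], [-2.99, -0.16], [-3.1, 3.1]. Speed limits (rad/s): [2.79, 2.79, 3.14, 3.14, 3.14, 3.14].

INTERFACE

Orientations are given as a unit quaternion [x, y, z, w].
In Python, from station import r gives the robot as it stands.
- The arm moves only by the tool play_rows, never from a script. Its argument "deltas" is a list that holds one entry, the list of rows, each a list of 4 numbers: the shift along the tool's x, y, z in m, then the turn about the tool's z in rad. A call has 1 to 8 rows; each row shifts and turns the commanded pose from where the row before left it, along the tool's axes as they then stand; what a row does not reach is not made up. A row lasts 1/12 s, in which the tool goes at most 41.7 mm and 7.16 degrees, less where a joint would pass 70% of its speed; a pose out of reach is approached as far as the arm can. A call with a gripper value outside its range is refused whole. "fingers" is the closure, from 0 (fully open) to 1 (shut), set as the call begins (left out, the last holds). The fingers move at their own pace and stop on an object; the grip force is fixed at half the most. Time passes only in rows, so rows that do not move let the fingers close. It gives the time, the measured TCP pose, the force, the opening and the grip force at its end, in the units of the state.
- r.observe(): the state, without advancing time (a new reading comes with each control period).
- r.capture(name): name is "scene" or "top"; returns the picture (400x640x3 uint8, blue, green, red); there is no depth.
- r.calibration(name): a dict with "fx", "fy", "cx", "cy" (pixels), "k1" (the pictures are not rectified: a ray, as slopes to the right and down, at radius r is drawn at 1 + k1 r^2 times it, then the intrinsics apply), "pose" (4x4, takes a point from camera to world coordinates). Camera axes: x right, y down, z forward; pixel columns grow to the right and rows downward; lengths in m; the calibration is good to about 2 mm. A picture is of the moment at which its call begins. calibration takes no time and is no camera call.
- r.sign_off(): hands the job in; it is judged then, once.
The state is a dict: "time_s": time; "qpos": joint angles; "dq": joint speeds; "joint_torque": joint torques, N m; "tcp_pos": TCP position; "tool_rot": TCP orientation; "force": force on the tool from outside, world axes, zero at the start; "torque": the same for the moment, N m; "width": finger opening in m; "gripper_force": force on a finger pad.
Only numpy, scipy, OpenCV 4.12 (cv2) and the standard library are available. Lean on these libraries where they do the work, as an engineer would, in place of code of your own. Each camera call takes 0.05 s, during which the arm holds its last target. There are 200 camera calls.

## Working session

There is one attempt and no reset: what is moved stays moved. The work goes in short steps, Python scripts to look and compute and a tool call to move; the robot and the scene stay as the last step left them, time stands still between calls to the robot, and variables do not carry over. Pictures are saved under pics/ and viewed, at most 10 in all, crops included, and the job is handed in when it is done.

Besides the shell and the picture viewer there is one more tool, called after ">>>" by a JSON object that holds its "fn" and its "kwargs". play_rows: Moves the arm, as the interface text tells. Its arguments: {"type":"object","properties":{"deltas":{"type":"array","items":{"type":"array","items":{"type":"array","items":{"type":"number"}}}},"fingers":{"type":"number"}},"required":["deltas"]}

```bash
mkdir -p pics
cat > h.py <<'E'
import numpy as np, cv2
from station import r
def ray(name,u,v):
    c=r.calibration(name); x=(u-c["cx"])/c["fx"]; y=(v-c["cy"])/c["fy"]
    a,b=x,y
    for _ in range(20):
        s=1+c["k1"]*(a*a+b*b); a,b=x/s,y/s
    P=np.array(c["pose"]); return P[:3,3],P[:3,:3]@np.array([a,b,1.])
def on(name,u,v,z):
    o,d=ray(name,u,v); return o+d*(z-o[2])/d[2]
E
python3 - <<'E'
from h import *
s=r.observe(); print({k:np.round(s[k],3) for k in("time_s","tcp_pos","tool_rot","qpos","width","force")}, r.tcp_to_tips)
for n in("scene","top"):
    cv2.imwrite(f"pics/{n}0.png",r.capture(n)); print(n,np.round(r.calibration(n)["pose"],3))
E
```

```text
{'time_s': np.float64(0.0), 'tcp_pos': array([0.143, 0.608, 0.246]), 'tool_rot': array([ 0.993, -0.116, -0.   ,  0.001]), 'qpos': array([ 1.598,  0.386,  0.007, -0.   , -1.194, -0.259]), 'width': np.float64(0.087), 'force': array([-0.356,  0.884, -0.27 ])} 0.025
scene [[-0.736 -0.495  0.462 -0.059]
 [-0.677  0.556 -0.482  0.697]
 [-0.018 -0.668 -0.744  1.134]
 [ 0.     0.     0.     1.   ]]
top [[-0.006 -0.985  0.171  0.397]
 [-1.     0.002 -0.024  0.005]
 [ 0.023 -0.171 -0.985  1.276]
 [ 0.     0.     0.     1.   ]]
```

View pics/scene0.png

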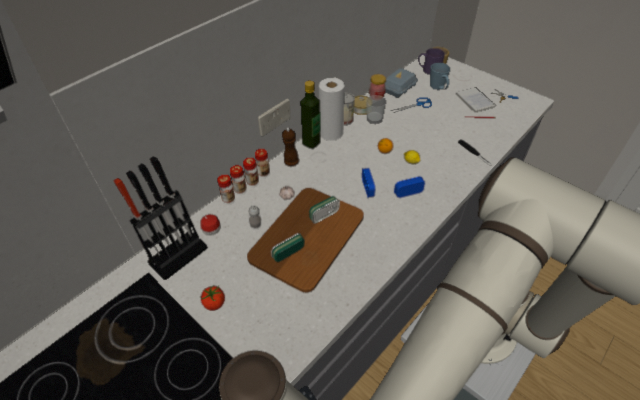

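View pics/top0.png

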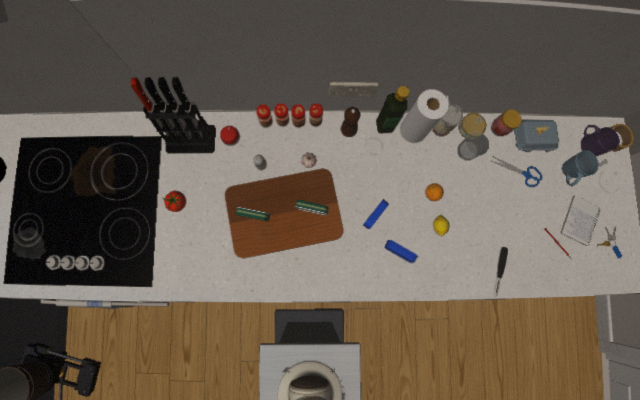

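The scene view shows the two tins on the board around (287,247) and (325,210); the top view has them at (253,214) and (312,208), with blue look-alikes to the right. I'll zoom in to see which faces carry the lids.

Run:
```python
from h import *
a=cv2.imread("pics/scene0.png")[170:300,235:375]; b=cv2.imread("pics/top0.png")[160:265,215:355]
a=cv2.resize(a,None,fx=4,fy=4,interpolation=cv2.INTER_CUBIC)[:,:560]; b=cv2.resize(b,None,fx=5.5,fy=5.5,interpolation=cv2.INTER_CUBIC)
cv2.imwrite("pics/s1.png",a);cv2.imwrite("pics/t1.png",b)
im=cv2.imread("pics/top0.png"); h=cv2.cvtColor(im,cv2.COLOR_BGR2HSV)
m=cv2.inRange(h,(50,60,20),(95,255,255)); m[:160]=0;m[260:]=0;m[:,:225]=0;m[:,345:]=0
m=cv2.morphologyEx(m,cv2.MORPH_CLOSE,np.ones((3,3)))
for c in cv2.findContours(m,0,2)[0]:
    if cv2.contourArea(c)<40: continue
    p=cv2.boxPoints(cv2.minAreaRect(c)); print(cv2.contourArea(c),p.round(1).tolist()); print(np.array([on("top",*q,.081) for q in p]).round(3).tolist())
for q in [(227,188),(332,170),(342,236),(240,256),(259,162),(308,160)]: print(q,on("top",*q,.021).round(3))
```

```text
169.5 [[235.60000610351562, 213.89999389648438], [237.10000610351562, 207.1999969482422], [268.20001220703125, 214.1999969482422], [266.70001220703125, 220.8000030517578]]
[[0.556, 0.231, 0.081], [0.577, 0.227, 0.081], [0.555, 0.13, 0.081], [0.534, 0.134, 0.081]]
147.5 [[295.8999938964844, 205.60000610351562], [297.20001220703125, 199.39999389648438], [327.1000061035156, 205.60000610351562], [325.79998779296875, 211.8000030517578]]
[[0.582, 0.044, 0.081], [0.601, 0.04, 0.081], [0.581, -0.053, 0.081], [0.562, -0.049, 0.081]]
(227, 188) [0.65  0.273 0.021]
(332, 170) [ 0.711 -0.073  0.021]
(342, 236) [ 0.491 -0.103  0.021]
(240, 256) [0.428 0.224 0.021]
(259, 162) [0.738 0.169 0.021]
(308, 160) [0.745 0.006 0.021]
```

View pics/s1.png

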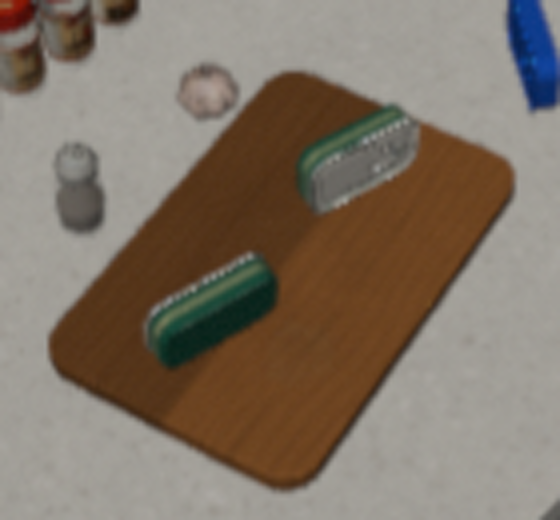

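View pics/t1.png

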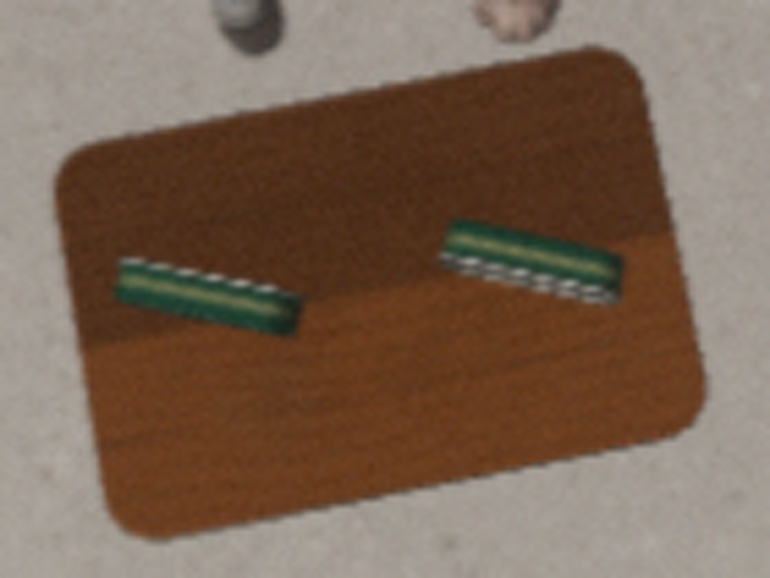

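The left tin's lid faces away from the robot (+x) and the right tin's faces the robot. Each has to be pushed high on its lid face so it falls onto its underside. That means pulling the left tin toward the robot and pushing the right one away. Tool x already lies along the tins' normals.

>>> {"fn": "play_rows", "kwargs": {"deltas": [[[0.024,0.0135,0,0],[0.024,0.0135,0,0],[0.024,0.0135,0,0],[0.024,0.0135,0,0],[0.024,0.0135,0,0],[0.024,0.0135,0,0],[0.024,0.0135,0,0],[0.024,0.0135,0,0]]], "fingers": 0.6}}

```text
time_s: 0.77
tcp_pos: [0.3063, 0.4578, 0.2472]
tool_rot: [0.993, -0.116, -0.0, 0.0]
force: [-1.1, 0.1, -0.4]
width: 0.0418
gripper_force: 0.0
```

>>> {"fn": "play_rows", "kwargs": {"deltas": [[[0.024,0.0135,0,0],[0.024,0.0135,0,0],[0.024,0.0135,0,0],[0.024,0.0135,0,0],[0.024,0.0135,0,0],[0.024,0.0135,0,0],[0.024,0.0135,0,0],[0.024,0.0135,0,0]]]}}

```text
time_s: 1.43
tcp_pos: [0.4682, 0.3086, 0.2471]
tool_rot: [0.993, -0.116, -0.0, 0.0]
force: [0.7, 0.7, -0.4]
width: 0.0348
gripper_force: 0.0
```

>>> {"fn": "play_rows", "kwargs": {"deltas": [[[0.022,0.0135,0,0],[0.022,0.0135,0,0],[0.022,0.0135,0,0],[0.022,0.0135,0,0],[0.022,0.0135,0,0],[0.022,0.0135,0,0],[0.022,0.0135,0,0],[0.022,0.0135,0,0]]]}}

```text
time_s: 2.1
tcp_pos: [0.6147, 0.1632, 0.2469]
tool_rot: [0.993, -0.116, -0.001, 0.0]
force: [0.1, 0.4, 0.5]
width: 0.0347
gripper_force: 0.0
```

Run:
```python
from h import *
s=r.observe(); print(s["tcp_pos"].round(4) if hasattr(s["tcp_pos"],"round") else s["tcp_pos"],s["tool_rot"],s["width"],s["time_s"])
# lid-face top line points from the first top crop (x/5.5+215, y/5.5+160)
for n,P in dict(L=[(125,262),(205,275),(290,295),(120,300),(290,335)],R=[(445,262),(530,285),(615,300),(455,222),(620,258)]).items():
    print(n,[on("top",215+u/5.5,160+v/5.5,.081)[:2].round(3).tolist() for u,v in P])
cv2.imwrite("pics/s2.png",cv2.resize(r.capture("scene")[150:310,215:405],None,fx=4,fy=3.7))
```

```text
[0.6147 0.1632 0.2469] [ 9.93280440e-01 -1.15730631e-01 -5.71424523e-04  2.48146542e-04] 0.03472839600762298 2.1
L [[0.576, 0.224], [0.568, 0.179], [0.557, 0.131], [0.554, 0.227], [0.534, 0.131]]
R [[0.575, 0.044], [0.562, -0.004], [0.554, -0.052], [0.598, 0.038], [0.577, -0.055]]
```

View pics/s2.png

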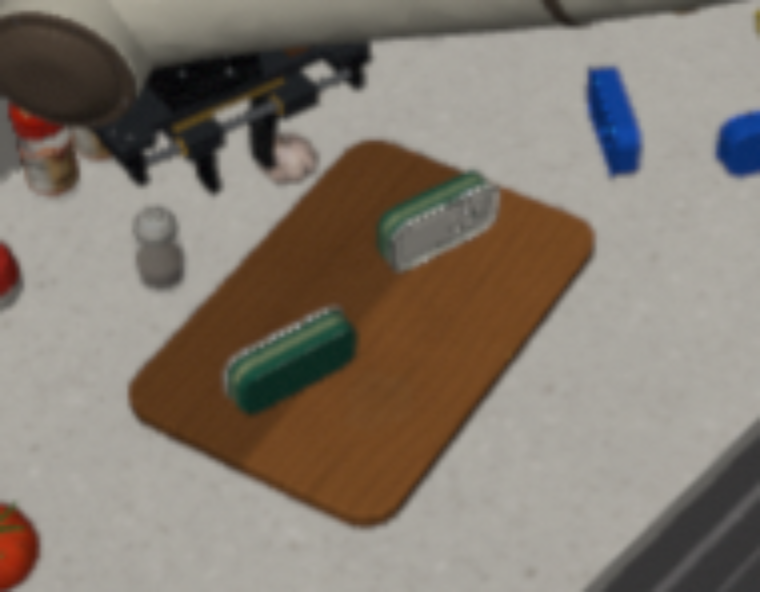

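The view shows both tins still standing at (290,360) and (440,220), and the fingers are clear of them, behind the left tin. Next I descend behind its lid.

>>> {"fn": "play_rows", "kwargs": {"deltas": [[[0,-0.005,0.02,0],[0,0,0.025,0],[0,0,0.025,0],[0,0,0.025,0],[0,0,0.024,0],[0,0,0.02,0],[0,0,0.01,0],[0,0,0,0]]]}}

```text
time_s: 2.82
tcp_pos: [0.6135, 0.1684, 0.0954]
tool_rot: [0.993, -0.116, -0.003, 0.002]
force: [-0.9, -0.5, -0.4]
width: 0.0347
gripper_force: 0.0
```

>>> {"fn": "play_rows", "kwargs": {"deltas": [[[-0.006,0,0,0],[-0.006,0,0,0],[-0.006,0,0,0],[-0.004,0,0,0],[-0.003,0,0,0],[-0.003,0,0,0],[-0.003,0,0,0],[0,0,0,0]]]}}

```text
time_s: 3.48
tcp_pos: [0.5846, 0.1764, 0.0988]
tool_rot: [0.993, -0.115, -0.0, -0.0]
force: [0.3, -0.4, -0.6]
width: 0.0348
gripper_force: 0.0
```

>>> {"fn": "play_rows", "kwargs": {"deltas": [[[-0.002,0,0,0],[-0.002,0,0,0],[-0.002,0,0,0],[-0.002,0,0,0],[-0.002,0,0,0],[-0.002,0,0,0],[-0.002,0,0,0],[-0.002,0,0,0]]]}}

```text
time_s: 4.15
tcp_pos: [0.5694, 0.18, 0.0986]
tool_rot: [0.993, -0.116, 0.0, -0.0]
force: [-0.4, 0.4, 0.5]
width: 0.0348
gripper_force: 0.1
```

Run:
```python
from h import *
cv2.imwrite("pics/s3.png",cv2.resize(r.capture("scene")[150:310,215:405],None,fx=4,fy=3.7))
```

```text
(no output)
```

View pics/s3.png

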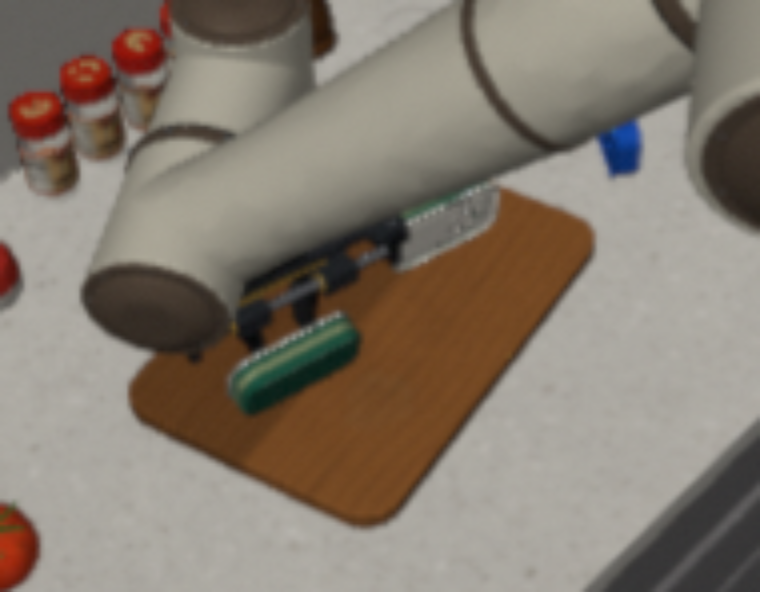

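The left tin at (295,365) is already tipping toward the robot, with the underside foreshortened. I keep pushing.

>>> {"fn": "play_rows", "kwargs": {"deltas": [[[-0.002,0,0,0],[-0.002,0,0,0],[-0.002,0,0,0],[-0.002,0,0,0],[-0.002,0,0,0],[-0.002,0,0,0],[-0.002,0,0,0],[-0.002,0,0,0]]]}}

```text
time_s: 4.87
tcp_pos: [0.5538, 0.1837, 0.0986]
tool_rot: [0.993, -0.116, -0.0, 0.0]
force: [-0.3, -0.1, -0.4]
width: 0.0351
gripper_force: 0.0
```

Run:
```python
from h import *
cv2.imwrite("pics/s4.png",cv2.resize(r.capture("scene")[150:310,215:405],None,fx=4,fy=3.7))
```

```text
(no output)
```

View pics/s4.png

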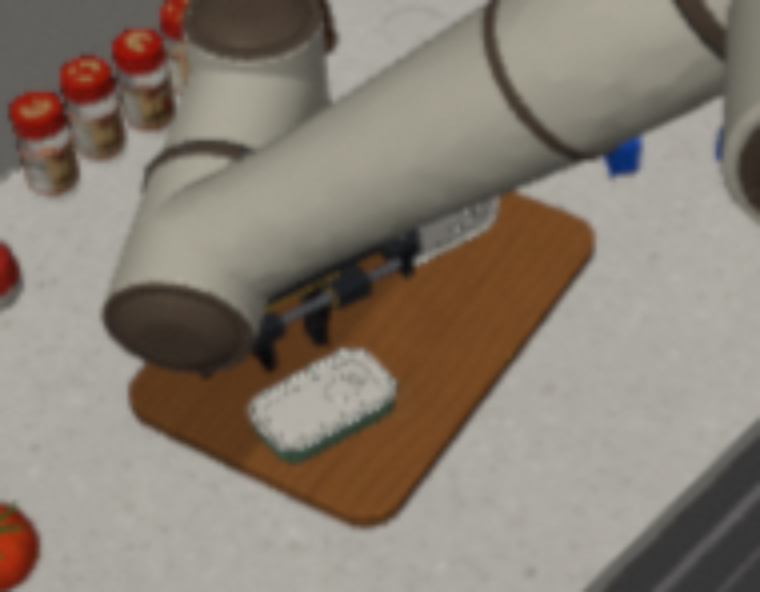

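The left tin now lies flat, lid up, at (322,405). I lift off and cross to the robot side of the right tin.

>>> {"fn": "play_rows", "kwargs": {"deltas": [[[0.003,0,-0.02,0],[0,0,-0.025,0],[0,0,-0.025,0],[0,0,-0.025,0],[0,0.01,-0.01,0],[0,0.02,0,0],[0,0.025,0,0],[0,0.025,0,0]]]}}

```text
time_s: 5.58
tcp_pos: [0.5377, 0.1041, 0.2032]
tool_rot: [0.993, -0.115, -0.0, -0.0]
force: [0.3, -0.6, 0.3]
width: 0.0348
gripper_force: 0.0
```

>>> {"fn": "play_rows", "kwargs": {"deltas": [[[0,0.025,0,0],[0,0.025,0,0],[0,0.025,0,0],[0,0.015,0,0],[0,0.01,0,0],[0,0,0,0],[0,0,0,0]]]}}

```text
time_s: 6.17
tcp_pos: [0.5155, 0.0075, 0.2034]
tool_rot: [0.993, -0.116, -0.0, -0.0]
force: [0.1, 1.0, -0.0]
width: 0.0345
gripper_force: 0.0
```

>>> {"fn": "play_rows", "kwargs": {"deltas": [[[0,0,0.015,0],[0,0,0.02,0],[0,0,0.02,0],[0,0,0.02,0],[0,0,0.015,0],[0,0,0.01,0],[0,0,0.005,0],[0,0,0,0]]]}}

```text
time_s: 6.83
tcp_pos: [0.5153, 0.0082, 0.0976]
tool_rot: [0.993, -0.115, -0.001, 0.0]
force: [-0.6, 0.1, -0.1]
width: 0.0349
gripper_force: 0.0
```

>>> {"fn": "play_rows", "kwargs": {"deltas": [[[0.006,0,0,0],[0.006,0,0,0],[0.006,0,0,0],[0.005,0,0,0],[0.003,0,0,0],[0.002,0,0,0],[0.002,0,0,0],[0.002,0,0,0]]]}}

```text
time_s: 7.5
tcp_pos: [0.5467, 0.0003, 0.0985]
tool_rot: [0.993, -0.116, -0.0, 0.0]
force: [-0.3, 0.8, -0.1]
width: 0.035
gripper_force: 0.0
```

>>> {"fn": "play_rows", "kwargs": {"deltas": [[[0.002,0,0,0],[0.002,0,0,0],[0.002,0,0,0],[0.002,0,0,0],[0.002,0,0,0],[0.002,0,0,0],[0.002,0,0,0],[0.002,0,0,0]]]}}

```text
time_s: 8.17
tcp_pos: [0.5624, -0.0033, 0.0985]
tool_rot: [0.993, -0.116, -0.0, 0.0]
force: [-0.4, -0.3, 0.9]
width: 0.035
gripper_force: 0.0
```

>>> {"fn": "play_rows", "kwargs": {"deltas": [[[0.002,0,0,0],[0.002,0,0,0],[0.002,0,0,0],[0.002,0,0,0],[0.002,0,0,0],[0.002,0,0,0],[0.002,0,0,0],[0,0,0,0]]]}}

```text
time_s: 8.83
tcp_pos: [0.5763, -0.0065, 0.0985]
tool_rot: [0.993, -0.116, 0.0, -0.0]
force: [0.2, -0.3, -0.7]
width: 0.0351
gripper_force: 0.0
```

Run:
```python
from h import *
a=cv2.resize(r.capture("scene")[150:310,215:405],None,fx=3,fy=3); b=cv2.resize(r.capture("top")[155:265,215:405],None,fx=3,fy=2.4)
cv2.imwrite("pics/s5.png",np.vstack([a[:330],b]))
```

```text
(no output)
```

View pics/s5.png

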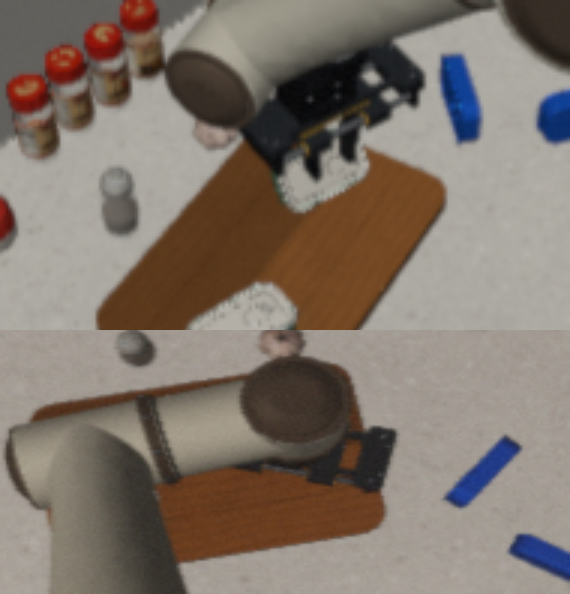

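The fingers at (330,160) are over the right tin's lid, but I can't tell whether it is fully down. I push a little more, then rise and look.

>>> {"fn": "play_rows", "kwargs": {"deltas": [[[0.002,0,0,0],[0.002,0,0,0],[0.002,0,0,0],[0.002,0,0,0],[0.002,0,0,0],[0.002,0,0,0],[0,0,0,0],[0,0,0,0]]]}}

```text
time_s: 9.6
tcp_pos: [0.5876, -0.0093, 0.0985]
tool_rot: [0.993, -0.116, -0.0, 0.0]
force: [-0.3, 0.4, 0.2]
width: 0.0347
gripper_force: 0.0
```

>>> {"fn": "play_rows", "kwargs": {"deltas": [[[0,0,-0.02,0],[0,0,-0.03,0],[0,0,-0.03,0],[0,0,-0.03,0],[-0.02,0,-0.03,0],[-0.03,0,-0.01,0],[-0.035,0,0,0],[-0.035,0,0,0]]]}}

```text
time_s: 10.27
tcp_pos: [0.4698, 0.0185, 0.2492]
tool_rot: [0.993, -0.116, 0.001, -0.001]
force: [-0.4, 0.8, -0.3]
width: 0.0347
gripper_force: 0.0
```

>>> {"fn": "play_rows", "kwargs": {"deltas": [[[0,0.03,0,0],[0,0.035,0,0],[0,0.035,0,0],[0,0.035,0,0],[0,0.035,0,0],[0,0.035,0,0],[0,0.03,0,0],[0,0,0,0]]]}}

```text
time_s: 10.93
tcp_pos: [0.4153, -0.2138, 0.2485]
tool_rot: [0.993, -0.118, -0.0, 0.0]
force: [1.1, -0.6, -0.2]
width: 0.0351
gripper_force: 0.0
```

Run:
```python
from h import *
a=cv2.resize(r.capture("scene")[150:310,215:405],None,fx=3,fy=2.2); b=cv2.resize(r.capture("top")[155:265,215:405],None,fx=3,fy=2.2)
cv2.imwrite("pics/s6.png",np.vstack([a,b]))
```

```text
(no output)
```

View pics/s6.png

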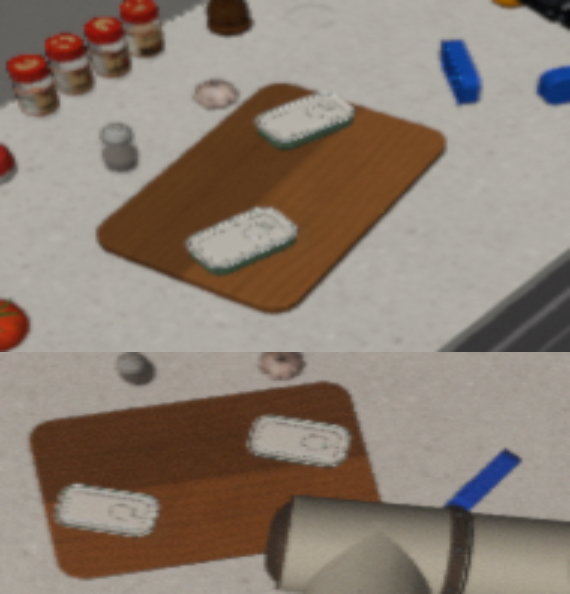

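Both tins lie flat with the lid up, at (242,240) and (305,118) in the scene half. The shaker and garlic are undisturbed and the arm is clear.

```bash
python3 -c "
from station import r
print(r.sign_off())"
```

```text
the job is handed in; nothing more can be done
None
```

Both tins were pushed over and lie flat on the board with the ring-pull lid up, the robot touched nothing else as far as the pictures show, and the job was handed in at about 11 s.

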